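Load spare soap and wind the caddy lid shut by its thumbwheel

ROBOT

A 7-joint arm with a two-finger parallel gripper is mounted at the origin on the work surface. World frame = base frame: x ahead of the robot, y to its left, z up, the work surface at z = 0. Lengths are in m, angles in rad, forces in N, time in s.
With the tool pointing down it reaches from about 0.35 to 0.9 m from the base axis. Payload 19.9 kg.
Tool frame: the origin (TCP) lies midway between the tips of the shut fingers; the grasp point (between the pads) lies 19 mm behind it; z points along the fingers, y is the line along which they close (so a half turn about z gives the same grasp; the last joint's range is limited). The gripper opens to 85 mm and grips with 20 to 120 N. Pads are 22 mm wide; open, the fingers measure 114 mm over their backs; the gripper's body (76 mm by 85 mm) begins 54 mm behind the grasp point. The pads swing forward as they close: fully open they stand 13 mm farther back than shut.
Start: joints at [1.181, 0.417, -0.01, 1.614, 0.005, 1.111, -0.053], TCP at [0.214, -0.587, 0.231] pointing down, gripper open.
Joint ranges: [-2.81, 2.81], [-0.39, 2.02], [-1.27, 1.25], [0.06, 2.57], [-1.19, 4.33], [0.19, 2], [-2.82, 2.82]. Speed limits (rad/s): [1.89, 1.89, 2.39, 2.39, 3.01, 3.01, 3.01].

INTERFACE

Orientations are given as a 3x3 rotation matrix whose columns are the frame's x, y, z axes.
In Python, from cell import env gives the robot as it stands.
- The arm moves only by the tool arm_command, never from a script. Its argument "commands" is a list of rows, each a list of 7 numbers: the gripper command: -1 is shut, 1 is fully open, values between are in proportion, then the shift along the tool's x, y, z in mm, then the turn, a rotation vector about the tool's x, y, z in rad. In form: [[fingers, dx, dy, dz, rx, ry, rz], ...]. A call has 1 to 8 rows; each row shifts and turns the commanded pose from where the row before left it, along the tool's axes as they then stand; what a row does not reach is not made up. A row lasts 1/12 s, in which the tool goes at most 41.7 mm and 7.16 degrees, less where a joint would pass 70% of its speed; a pose out of reach is approached as far as the arm can. A call is refused whole if a number of a shift passes 41.7 or a number of a turn 0.125, either way. A call with a gripper value outside its range is refused whole. The fingers move at their own pace and stop on an object; "squeeze" is the grip in N (left out, the last holds). Time passes only in rows, so rows that do not move let the fingers close. It gives the time, the measured TCP pose, the force, the opening and the grip force at its end, in the units of the state.
- env.get_state(): the state, without advancing time (a new reading comes with each control period).
- env.snapshot(name): name is "scene" or "top" or "wrist"; returns a dict with "image" (480x640x3 uint8, red, green, blue), "vfov" (degrees; the focal length in pixels is half the picture's height over the tangent of half this angle, whatever the lens; pixels are square), "cx", "cy" (the principal point, pixels), "R" (3x3) and "t" (3): a world point X has camera coordinates R X + t. Camera axes: x right, y down, z forward; pixel columns grow to the right and rows downward; lengths in m; the calibration is good to about 2 mm. The wrist camera is an equidistant fisheye: a pixel r from the principal point sees the ray r / f radians off the axis. A picture is of the moment at which its call begins. There is no depth.
- env.finish_job(): hands the job in; it is judged then, once.
The state is a dict: "time": time; "q": joint angles; "qd": joint speeds; "joint_efforts": joint torques, N m; "eef_pos": TCP position; "tcp_rot": TCP orientation; "contact_force": force on the tool from outside, world axes, zero at the start; "torque": the same for the moment, N m; "gripper_width": finger opening in m; "grasp_force": force on a finger pad.
Only numpy, scipy, OpenCV 4.12 (cv2) and the standard library are available. Lean on these libraries where they do the work, as an engineer would, in place of code of your own. Each camera call takes 0.05 s, during which the arm holds its last target. There are 200 camera calls.

TASK

Put the spare soap away: push the row of three soap bars sideways along the ledge into the open bay of the caddy, all together as one block, until they lie flat, square and wholly inside it. Then roll the thumbwheel on top of the caddy gently with a fingertip until the lid is fully shut over them, without pushing or pulling the lid itself, and leave the dispenser, tumbler, saucer and brush where they stand.

Things in the scene. Friction and masses are not known exactly. Their poses are not given: they have to be found in the camera images.
- caddy: Fixed grey plastic soap caddy. Origin on the shelf under the middle of its hood's front; own +x points from the bay into the hood, +y along the ledge, z up. Hood: x 0 to 140 mm, y -70 to 70, flat roof at z 60. In front of it (x -95 to 0) one flat floor, 10 mm above the shelf, forms the bay (y -65 to 60) and the ledge (y 60 to 208). More than 20 N on the caddy, lid or wheel fails.
- bay (a point): Middle of the floor of the soap bay, caddy's axes, 10 mm above the shelf. Walls stand around it at 39.5 mm on the -x side (34 mm high), 39 mm on the +x side (26 mm high) and 65.5 mm on the -y side (34 mm high). The +y side is open to the ledge, level. The lid shuts over it from y -63 to 63 mm. A block of three bars is 102 mm long.
- ledge (a point): Middle of the loading ledge, the part of the caddy's floor that runs on from the bay at +y: 95 mm in the caddy's x, 148 mm in y, 10 mm above the shelf, no rims. The row of soap lies on it.
- lid (a joint): Travel in m of the flat grey lid that slides level out of the hood over the bay: 0 open (inside the hood), 0.09 fully shut (firm stop). It starts at 0 to 0.015. It is 126 mm wide, 4 mm thick, at least 5 mm above the soap; it stays where it is left. It is geared to the thumbwheel; pushing or pulling it directly with more than 3 N fails.
- wheel_slot (a point): Middle of the roof slot (at z 60 mm; 48 mm in x, 26 in y), over the axle (along the caddy's y) of a white plastic thumbwheel 44 mm in diameter; rim 8 mm wide, flanks bevelled, so no pinching. Its crest stands 6.5 to 12.5 mm above the roof, different each time and not measured: feel for it. It is sprung: after the first 2 N it sinks 1 mm per 2.5 N, bottoming at 4 mm (about 12 N).
- wheel_run (a point): End of the slot nearest the bay, 24 mm from its middle towards -x. Rolling the wheel's crest this way (caddy's -x, from hood to bay) drives the lid shut, 1.36 mm per mm of rim. That takes about 2 N along the rim: press with 6 to 9 N, less slips. A stroke of a fingertip gives 15 to 25 mm of rim; then lift and go back.
- bar1_mid (a point): Centre of the soap bar nearest the bay: 48 mm (x) by 34 mm (y) by 24 mm high, edges rounded 3 mm, 60 g. It lies on the ledge. Its axes are about the caddy's.
- bar2_mid (a point): Centre of the middle soap bar, equal to the first, next to it at +y with a gap of 1 to 4 mm.
- bar3_mid (a point): Centre of the last soap bar, equal to the first, next to the second at +y; pushing its +y face towards -y moves the row.
- dispenser: Empty white plastic pump dispenser, 62 mm wide, 168 mm tall, nozzle along its -x; origin under its centre. Leave alone.
- tumbler: Glass tumbler, 68 mm wide at the rim, 95 mm tall; origin under its centre. Leave alone.
- saucer: White ceramic saucer, 136 mm wide, 18 mm tall; origin under its centre. Leave alone.
- brush: Red plastic scrubbing brush, 150 mm (x) by 45 mm by 38 mm high, lying on its bristles; origin under its centre. Leave alone.
Not all that is in view belongs to the job. What is shaped like the part that bears bar3_mid but green or orange is not meant.

How it is judged:
By the outcome, as a careful person would: the job done as asked, in the order asked, and still so for the second after the job is handed in, with the robot touching nothing.
It also fails if it takes over 51 s, if anything falls off the work surface, if the arm or the gripper's body presses on something with over 40 N, if the wrist force passes 120 N, or if a joint passes its speed limit or range.

## Working session

There is one attempt and no reset: what is moved stays moved. The work goes in short steps, Python scripts to look and compute and a tool call to move; the robot and the scene stay as the last step left them, time stands still between calls to the robot, and variables do not carry over. Pictures are saved under pics/ and viewed, at most 10 in all, crops included, and the job is handed in when it is done.

Besides the shell and the picture viewer there is one more tool, called after ">>>" as name(argument=value, ...), one argument or row to a line, values as JSON. arm_command: Moves the arm, as the interface text tells. Its arguments: {"type":"object","properties":{"commands":{"type":"array","items":{"type":"array","items":{"type":"number"}}},"squeeze":{"type":"number"}},"required":["commands"]}

```bash
mkdir -p pics; ls
python3 - <<'E'
from cell import env
import cv2
s=env.get_state(); print({k:s[k] for k in("time","eef_pos","tcp_rot","contact_force","gripper_width")})
for n in("scene","top"):
    d=env.snapshot(n); cv2.imwrite(f"pics/{n}0.png",d["image"][:,:,::-1]); print(n,d["vfov"],d["cx"],d["cy"],d["R"],d["t"])
E
```

```text
pics
{'time': 0.0, 'eef_pos': array([ 0.21346772, -0.58704735,  0.23066123]), 'tcp_rot': array([[ 9.39786646e-01,  3.41761361e-01, -4.81904484e-04],
       [ 3.41761695e-01, -9.39785964e-01,  1.13358679e-03],
       [-6.54709055e-05, -1.23002622e-03, -9.99999241e-01]]), 'contact_force': array([ 0.88563683,  0.17516652, -0.12459111]), 'gripper_width': 0.08565208397205364}
scene 43.94240117974652 315.87047153581 248.5221646940837 [[ 0.23658111  0.97160564 -0.00344442]
 [ 0.55609273 -0.1383111  -0.81953091]
 [-0.79673726  0.19197011 -0.57302462]] [-0.11927024 -0.22767402  1.48530078]
top 48.009803164435546 318.51328727812665 241.3896555755658 [[-0.02537208 -0.99888699 -0.0397622 ]
 [-0.99190612  0.03010502 -0.1233529 ]
 [ 0.12441265  0.03631065 -0.99156595]] [0.02696945 0.51768934 0.97516836]
```

View pics/scene0.png

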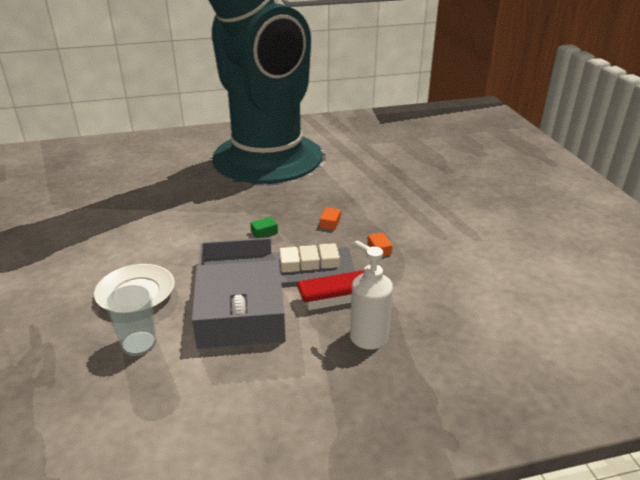

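View pics/top0.png

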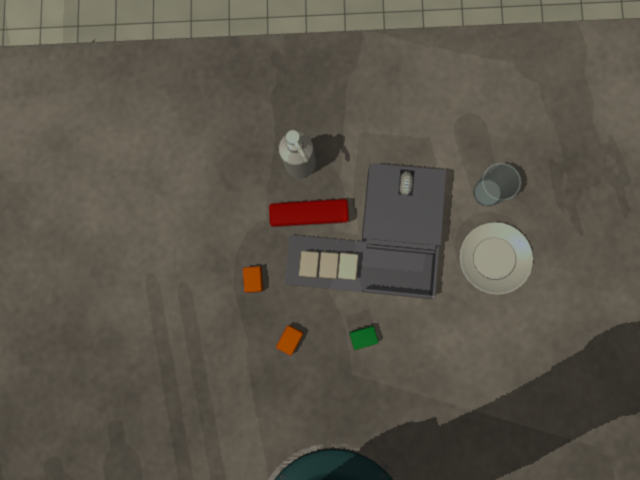

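The top view shows the caddy hood at about (405,205), the bay at (400,270) and the wheel at (406,183). There are three cream bars at (309,264), (328,265) and (347,266). The lookalikes are orange at (253,279) and (290,340) and green at (364,337). I choose the cream row on the ledge and check it in a close crop.

Run:
```python
import cv2
a=cv2.imread("pics/top0.png")[155:305,262:462]
cv2.imwrite("pics/crop1.png",cv2.resize(a,None,fx=4,fy=4,interpolation=cv2.INTER_CUBIC))
```

```text
(no output)
```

View pics/crop1.png

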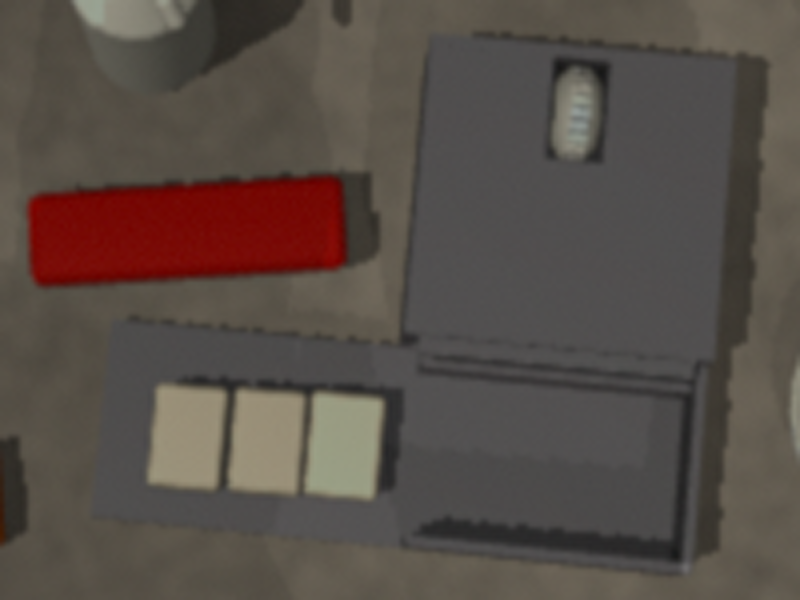

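The crop confirms three cream bars in a row on the ledge with centres near crop (187,437), (266,443) and (345,444). The roof corners are at (430,36), (735,55), (712,358) and (405,335), the slot's centre is at (578,111), and the ledge end is at (115,320)–(95,515).

```bash
cat > h.py <<'E'
import numpy as np, cv2
from cell import env
from scipy.optimize import least_squares
def ray(d,uv,z):
    f=240/np.tan(np.radians(d["vfov"]/2)); R=np.array(d["R"]);t=np.array(d["t"])
    C=-R.T@t; v=R.T@np.array([(uv[0]-d["cx"])/f,(uv[1]-d["cy"])/f,1]); return C+v*(z-C[2])/v[2]
def unc(p,o=(262,155),k=4): return [o[0]+(p[0]+.5)/k-.5,o[1]+(p[1]+.5)/k-.5]
E
python3 - <<'E'
from h import *
d=env.snapshot("top")
obs=[((430,36),(140,70,60)),((735,55),(140,-70,60)),((712,358),(0,-70,60)),((405,335),(0,70,60)),((115,320),(0,208,10)),((95,515),(-95,208,10))]
P=np.array([ray(d,unc(p),c[2]/1000)[:2] for p,c in obs]); Cc=np.array([c[:2] for _,c in obs])/1000
def T(v,c): k,s=np.cos(v[2]),np.sin(v[2]); return c@np.array([[k,s],[-s,k]])+v[:2]
r=least_squares(lambda v:(T(v,Cc)-P).ravel(),[.6,0,0],loss='soft_l1',f_scale=.002); v=r.x
print("caddy",v,np.degrees(v[2]),(T(v,Cc)-P)*1000)
def inv(w): k,s=np.cos(v[2]),np.sin(v[2]); return (w-v[:2])@np.array([[k,-s],[s,k]])
for n,p,z in [("slot",(578,111),.06),("b3c",(187,437),.034),("b2",(266,443),.034),("b1",(345,444),.034),
 ("b3 -x+y",(148,486),.034),("b3 +x+y",(156,384),.034),("b1+x-y",(385,395),.034),("b1-x-y",(377,499),.034)
 ,("brush",(31,197),.038),("brush",(38,284),.038),("brush",(347,265),.038),("brush",(340,178),.038),("baycorner",(688,572),.044),("disp",(187,0),.14)]:
    w=ray(d,unc(p),z); print(n,w[:2].round(4),(inv(w[:2])*1000).round(1))
s=env.get_state(); print(s["time"])
E
```

```text
caddy [ 0.51103338 -0.1386182  -0.11822693] -6.773904285719718 [[ 1.8207313  -0.08016458]
 [-0.71668762 -0.22814087]
 [-0.43815309 -1.55391487]
 [ 1.42213339 -0.00334923]
 [-0.22716423  0.87234271]
 [-1.45575649  0.7935392 ]]
slot [ 0.6188 -0.1518] [108.6  -0.3]
b3c [0.4765 0.0324] [-54.4 165.8]
b2 [ 0.4727 -0.0042] [-53.9 128.9]
b1 [ 0.4712 -0.0408] [-51.1  92.4]
b3 -x+y [0.4543 0.051 ] [-78.7 181.6]
b3 +x+y [0.5017 0.0463] [-31.1 182.5]
b1+x-y [ 0.4934 -0.0601] [-26.8  75.9]
b1-x-y [ 0.4453 -0.0547] [-75.1  75.6]
brush [0.5915 0.1031] [ 51.4 249.5]
brush [0.55   0.1004] [ 10.5 241.9]
brush [ 0.5544 -0.0443] [31.9 98.7]
brush [ 0.5958 -0.0424] [ 72.8 105.5]
baycorner [ 0.408  -0.1937] [-95.9 -66.8]
disp [0.6543 0.0221] [123.3 176.5]
0.15
```

```bash
cat >> h.py <<'E'
from scipy.spatial.transform import Rotation as Ro
CAD=np.array([0.5110,-0.1386]); TH=-0.118
def c2w(x,y,z): # caddy mm -> world m
    k,s=np.cos(TH),np.sin(TH); return np.array([CAD[0]+(k*x-s*y)/1e3,CAD[1]+(s*x+k*y)/1e3,z/1e3])
RT=np.array([[-np.sin(TH),np.cos(TH),0],[np.cos(TH),np.sin(TH),0],[0,0,-1]])  # tool x=caddy y, tool y=caddy x
def w2c(p):
    k,s=np.cos(TH),np.sin(TH); a=np.array(p[:2])-CAD; return np.array([k*a[0]+s*a[1],-s*a[0]+k*a[1],p[2]])*1e3
def plan(p,g,step=36):
    s=env.get_state(); R=np.array(s["tcp_rot"]); a=np.array(s["eef_pos"]); b=c2w(*p)
    rv=Ro.from_matrix(R.T@RT).as_rotvec(); n=max(int(np.ceil(np.linalg.norm(b-a)*1e3/step)),int(np.ceil(np.abs(rv).max()/.12)),1)
    for k in range(n):
        t=R.T@((b-a)*1e3/n); r=rv/max(n,1); print([g]+[round(x,1) for x in t]+[round(x,3) for x in r]); R=R@Ro.from_rotvec(r).as_matrix()
def st():
    s=env.get_state(); print(round(s["time"],2),"cad",w2c(s["eef_pos"]).round(1),"rot",Ro.from_matrix(np.array(s["tcp_rot"]).T@RT).as_rotvec().round(3),"F",s["contact_force"].round(1),"w",round(s["gripper_width"],4),s["q"].round(2))
E
python3 -c "
from h import *
plan((-53,215,160),-.65)"
```

```text
[-0.65, np.float64(23.0), np.float64(-25.5), np.float64(3.4), np.float64(-0.0), np.float64(-0.0), np.float64(-0.053)]
[-0.65, np.float64(24.3), np.float64(-24.3), np.float64(3.4), np.float64(-0.0), np.float64(-0.0), np.float64(-0.053)]
[-0.65, np.float64(25.5), np.float64(-23.0), np.float64(3.4), np.float64(-0.0), np.float64(-0.0), np.float64(-0.053)]
[-0.65, np.float64(26.7), np.float64(-21.6), np.float64(3.4), np.float64(-0.0), np.float64(-0.0), np.float64(-0.053)]
[-0.65, np.float64(27.8), np.float64(-20.2), np.float64(3.4), np.float64(-0.0), np.float64(-0.0), np.float64(-0.053)]
[-0.65, np.float64(28.8), np.float64(-18.7), np.float64(3.4), np.float64(-0.0), np.float64(-0.0), np.float64(-0.053)]
[-0.65, np.float64(29.7), np.float64(-17.1), np.float64(3.4), np.float64(-0.0), np.float64(-0.0), np.float64(-0.053)]
[-0.65, np.float64(30.6), np.float64(-15.5), np.float64(3.4), np.float64(-0.0), np.float64(-0.0), np.float64(-0.053)]
[-0.65, np.float64(31.4), np.float64(-13.9), np.float64(3.4), np.float64(-0.0), np.float64(-0.0), np.float64(-0.053)]
[-0.65, np.float64(32.1), np.float64(-
[... 662 characters left out ...]
3)]
[-0.65, np.float64(34.3), np.float64(-1.7), np.float64(3.4), np.float64(-0.0), np.float64(-0.0), np.float64(-0.053)]
[-0.65, np.float64(34.3), np.float64(0.1), np.float64(3.4), np.float64(-0.0), np.float64(-0.0), np.float64(-0.053)]
[-0.65, np.float64(34.3), np.float64(1.9), np.float64(3.4), np.float64(-0.0), np.float64(-0.0), np.float64(-0.053)]
[-0.65, np.float64(34.1), np.float64(3.7), np.float64(3.4), np.float64(-0.0), np.float64(-0.0), np.float64(-0.053)]
[-0.65, np.float64(33.9), np.float64(5.5), np.float64(3.4), np.float64(-0.0), np.float64(-0.0), np.float64(-0.053)]
[-0.65, np.float64(33.5), np.float64(7.3), np.float64(3.4), np.float64(-0.0), np.float64(-0.0), np.float64(-0.053)]
```

>>> arm_command(
  commands=[
    [-0.65, 23, -25.5, 3, 0, 0, -0.053],
    [-0.65, 24.3, -24.3, 3, 0, 0, -0.053],
    [-0.65, 25.5, -23, 3, 0, 0, -0.053],
    [-0.65, 26.7, -21.6, 3, 0, 0, -0.053],
    [-0.65, 27.8, -20.2, 3, 0, 0, -0.053],
    [-0.65, 28.8, -18.7, 3, 0, 0, -0.053],
    [-0.65, 29.7, -17.1, 3, 0, 0, -0.053],
    [-0.65, 30.6, -15.5, 3, 0, 0, -0.053],
  ],
)

```text
time: 0.82
eef_pos: [0.3163, -0.3309, 0.2071]
tcp_rot: [[0.714, 0.7, -0.0], [0.7, -0.714, -0.0], [-0.0, -0.0, -1.0]]
contact_force: [1.0, -1.2, -0.5]
gripper_width: 0.0152
grasp_force: 0.0
```

>>> arm_command(
  commands=[
    [-0.65, 31.4, -13.9, 3, 0, 0, -0.053],
    [-0.65, 32.1, -12.2, 3, 0, 0, -0.053],
    [-0.65, 32.7, -10.5, 3, 0, 0, -0.053],
    [-0.65, 33.2, -8.8, 3, 0, 0, -0.053],
    [-0.65, 33.6, -7.1, 3, 0, 0, -0.053],
    [-0.65, 33.9, -5.3, 3, 0, 0, -0.053],
    [-0.65, 34.1, -3.5, 3, 0, 0, -0.053],
    [-0.65, 34.3, -1.7, 3, 0, 0, -0.053],
  ],
)

```text
time: 1.48
eef_pos: [0.4181, -0.0758, 0.1833]
tcp_rot: [[0.363, 0.932, 0.0], [0.932, -0.363, -0.0], [-0.0, 0.0, -1.0]]
contact_force: [0.7, -0.2, -0.1]
gripper_width: 0.0151
grasp_force: 0.0
```

>>> arm_command(
  commands=[
    [-0.65, 34.3, 0, 3, 0, 0, -0.053],
    [-0.65, 34.3, 1.9, 3, 0, 0, -0.053],
    [-0.65, 34.1, 3.7, 3, 0, 0, -0.053],
    [-0.65, 33.9, 5.5, 3, 0, 0, -0.053],
    [-0.65, 33.5, 7.3, 3, 0, 0, -0.053],
    [-0.65, 0, 0, 0, 0, 0, 0],
  ],
)

```text
time: 1.98
eef_pos: [0.4818, 0.0882, 0.1681]
tcp_rot: [[0.1, 0.995, 0.0], [0.995, -0.1, 0.003], [0.003, 0.0, -1.0]]
contact_force: [-1.0, 1.6, -1.0]
gripper_width: 0.0151
grasp_force: 0.0
```

```bash
python3 -c "
from h import *
st(); plan((-53,215,100),-.65)
d=env.snapshot('wrist'); cv2.imwrite('pics/w1.png',d['image'][:,:,::-1]); print(d['vfov'],d['cx'],d['cy'])"
```

```text
1.98 cad [-55.7 221.8 168.1] rot [ 0.    -0.003  0.018] F [-1.   1.6 -1. ] w 0.0151 [ 0.3   0.31 -0.63  1.99  0.23  0.91 -0.55]
[-0.65, np.float64(-3.5), np.float64(1.3), np.float64(34.0), np.float64(0.0), np.float64(-0.001), np.float64(0.009)]
[-0.65, np.float64(-3.4), np.float64(1.3), np.float64(34.0), np.float64(0.0), np.float64(-0.001), np.float64(0.009)]
65.70646984690485 319.21125468110915 239.3288814537456
```

>>> arm_command(
  commands=[
    [-0.65, -3, 1.3, 34, 0, 0, 0.009],
    [-0.65, -3, 1.3, 34, 0, 0, 0.009],
    [-0.65, 0, 0, 32, 0, 0, 0],
    [-0.65, 0, 0, 20, 0, 0, 0],
    [-0.65, 0, 0, 0, 0, 0, 0],
  ],
)

```text
time: 2.45
eef_pos: [0.4803, 0.0749, 0.0449]
tcp_rot: [[0.128, 0.992, -0.006], [0.992, -0.128, -0.001], [-0.001, -0.006, -1.0]]
contact_force: [-1.1, -0.4, -0.7]
gripper_width: 0.0148
grasp_force: 0.0
```

```bash
python3 -c "
from h import *
st(); plan((-53,215,16),-.65)
d=env.snapshot('top'); a=d['image'][180:330,230:430,::-1]; cv2.imwrite('pics/t2.png',cv2.resize(a,None,fx=4,fy=4,interpolation=2))"
```

```text
2.45 cad [-55.6 208.4  44.9] rot [-0.006  0.001 -0.01 ] F [-1.1 -0.4 -0.7] w 0.0148 [ 0.22  0.51 -0.52  2.07  0.4   0.67 -0.7 ]
[-0.65, np.float64(6.7), np.float64(2.7), np.float64(28.9), np.float64(-0.006), np.float64(0.001), np.float64(-0.01)]
```

View pics/t2.png

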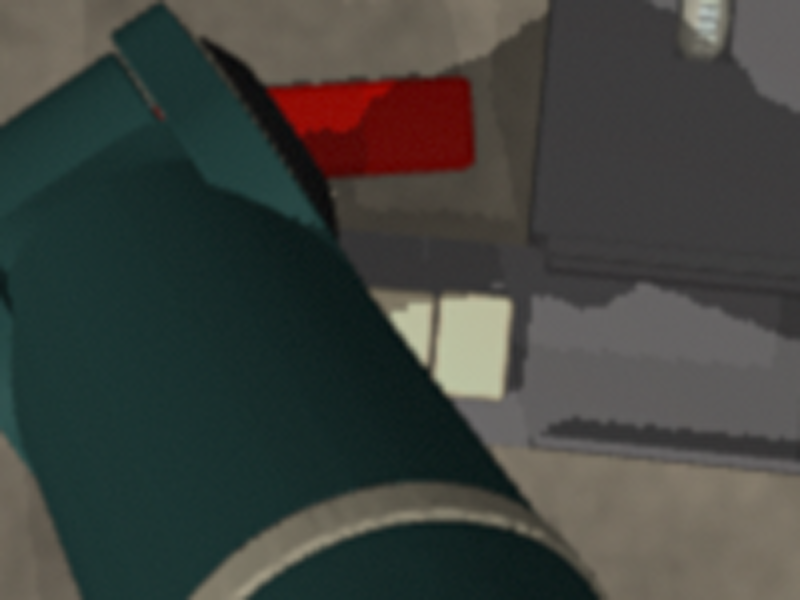

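The arm hides bar 3, and bar 1 is unmoved at crop (472,345). I go down and then push.

>>> arm_command(
  commands=[
    [-0.65, 2, 2.7, 15, 0, 0, -0.005],
    [-0.65, 0, 0, 12, 0, 0, -0.005],
    [-0.65, 0, 0, 0, 0, 0, 0],
    [-0.65, 0, 0, 0, 0, 0, 0],
  ],
)

```text
time: 2.83
eef_pos: [0.4856, 0.0774, 0.0218]
tcp_rot: [[0.117, 0.993, -0.0], [0.993, -0.117, -0.0], [-0.0, -0.0, -1.0]]
contact_force: [0.2, 1.0, -0.2]
gripper_width: 0.0149
grasp_force: 0.0
```

```bash
python3 -c "
from h import *
st()
d=env.snapshot('wrist'); cv2.imwrite('pics/w2.png',d['image'][:,:,::-1])"
```

```text
2.83 cad [-50.6 211.5  21.8] rot [-0.     0.     0.001] F [ 0.2  1.  -0.2] w 0.0149 [ 0.19  0.56 -0.49  2.07  0.44  0.62 -0.72]
```

View pics/w2.png

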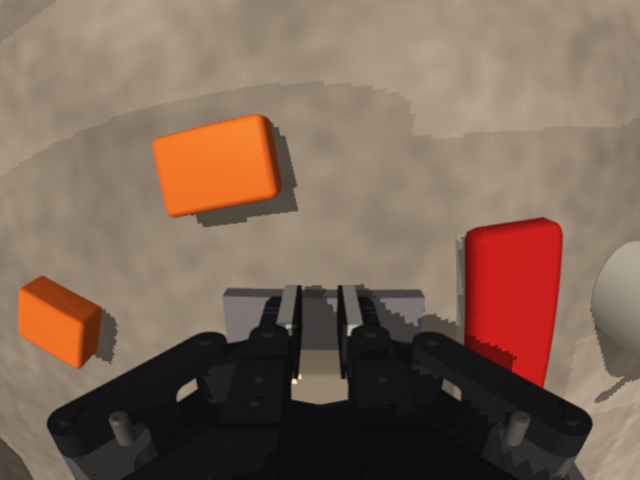

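The two fingers straddle the ledge end around (320,330), with the bars ahead at about (320,390). The brush is clear at the right. I check the knuckle width against the hood before the push.

Run:
```python
from h import *
d=env.snapshot("wrist"); s=env.get_state(); R=np.array(d["R"]);t=np.array(d["t"]); T=np.array(s["tcp_rot"]); p=np.array(s["eef_pos"])
f=240/np.tan(np.radians(d["vfov"]/2)); C=T.T@(-R.T@t-p)*1e3; print("cam in tool",C.round(1))
for uv in [(208,335),(430,335),(50,415),(590,430),(265,335),(290,290),(295,340)]:
    a=np.array([uv[0]-d["cx"],uv[1]-d["cy"]]); r=np.hypot(*a); th=r/f; v=np.r_[a/r*np.sin(th),np.cos(th)]; v=T.T@R.T@v
    print(uv,[(z,(C+v*(z-C[2])/v[2]).round(0)[:2]) for z in (0,-20,-40,-55,-70,-90)])
```

```text
cam in tool [  70.3   -0.  -142.9]
(208, 335) [(0, array([-16., -51.])), (-20, array([ -4., -44.])), (-40, array([  8., -37.])), (-55, array([ 17., -31.])), (-70, array([ 26., -26.])), (-90, array([ 38., -19.]))]
(430, 335) [(0, array([-16.,  51.])), (-20, array([-4., 44.])), (-40, array([ 8., 36.])), (-55, array([17., 31.])), (-70, array([26., 26.])), (-90, array([38., 19.]))]
(50, 415) [(0, array([ -91., -179.])), (-20, array([ -69., -154.])), (-40, array([ -46., -129.])), (-55, array([ -29., -110.])), (-70, array([-12., -91.])), (-90, array([ 10., -66.]))]
(590, 430) [(0, array([-108.,  188.])), (-20, array([-83., 162.])), (-40, array([-58., 136.])), (-55, array([-40., 116.])), (-70, array([-21.,  96.])), (-90, array([ 4., 70.]))]
(265, 335) [(0, array([-15., -24.])), (-20, array([ -3., -21.])), (-40, array([  9., -17.])), (-55, array([ 18., -15.])), (-70, array([ 27., -12.])), (-90, array([39., -9.]))]
(290, 290) [(0, array([  8., -12.])), (-20, array([ 16., -11.])), (-40, array([25., -9.])), (-55, array([32., -8.])), (-70, array([38., -6.])), (-90, array([47., -5.]))]
(295, 340) [(0, array([-17., -11.])), (-20, array([-5., -9.])), (-40, array([ 7., -8.])), (-55, array([17., -7.])), (-70, array([26., -6.])), (-90, array([38., -4.]))]
```

>>> arm_command(
  commands=[
    [-0.65, -6, -1, 2.5, 0, 0, 0],
    [-0.65, -6, 0, 2.5, 0, 0, 0],
    [-0.65, -5, 0, 0, 0, 0, 0],
    [-0.65, -5, 0, 0, 0, 0, 0],
    [-0.65, -5, 0, 0, 0, 0, 0],
    [-0.65, -5, 0, 0, 0, 0, 0],
    [-0.65, -7, 0, 0, 0, 0, 0],
    [-0.65, -7, 0, 0, 0, 0, 0],
  ],
)

```text
time: 3.6
eef_pos: [0.4792, 0.0315, 0.0163]
tcp_rot: [[0.117, 0.993, 0.0], [0.993, -0.117, 0.0], [0.0, 0.0, -1.0]]
contact_force: [0.7, 1.3, 0.2]
gripper_width: 0.015
grasp_force: 0.5
```

```bash
python3 -c "
from h import *
st()"
```

```text
3.6 cad [-51.6 165.1  16.3] rot [ 0.    -0.     0.001] F [0.7 1.3 0.2] w 0.015 [ 0.28  0.55 -0.49  2.1   0.45  0.6  -0.64]
```

>>> arm_command(
  commands=[
    [-0.65, -8, 0, 0, 0, 0, 0],
    [-0.65, -8, 0, 0, 0, 0, 0],
    [-0.65, -8, 0, 0, 0, 0, 0],
    [-0.65, -8, 0, 0, 0, 0, 0],
    [-0.65, -8, 0, 0, 0, 0, 0],
    [-0.65, -7, 0, 0, 0, 0, 0],
    [-0.65, -6, 0, 0, 0, 0, 0],
    [-0.65, -5, 0, 0, 0, 0, 0],
  ],
)

```text
time: 4.27
eef_pos: [0.4724, -0.0263, 0.0163]
tcp_rot: [[0.117, 0.993, -0.0], [0.993, -0.117, 0.0], [0.0, -0.0, -1.0]]
contact_force: [-0.8, 1.0, 1.1]
gripper_width: 0.0152
grasp_force: 0.5
```

```bash
python3 -c "
from h import *
st()
d=env.snapshot('scene'); a=d['image'][190:360,170:397,::-1]; cv2.imwrite('pics/s3.png',cv2.resize(a,None,fx=3.5,fy=3.5,interpolation=2))"
```

```text
4.27 cad [-51.6 106.9  16.3] rot [-0.    -0.     0.001] F [-0.8  1.   1.1] w 0.0152 [ 0.4   0.54 -0.48  2.11  0.45  0.59 -0.52]
```

View pics/s3.png

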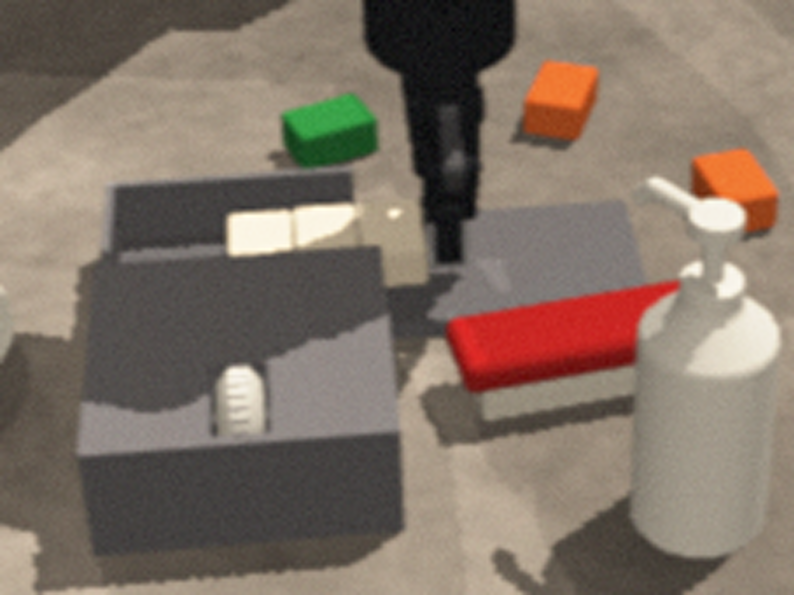

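The three bars are closed up, straight and level at crop (260,230), (325,225) and (393,240), with bar 3 against the fingers. I push the last 52 mm.

>>> arm_command(
  commands=[
    [-0.65, -8, 0, 0, 0, 0, 0],
    [-0.65, -8, 0, 0, 0, 0, 0],
    [-0.65, -8, 0, 0, 0, 0, 0],
    [-0.65, -8, 0, 0, 0, 0, 0],
    [-0.65, -7, 0, 0, 0, 0, 0],
    [-0.65, -5, 0, 0, 0, 0, 0],
    [-0.65, -4, 0, 0, 0, 0, 0],
    [-0.65, -3, 0, 0, 0, 0, 0],
  ],
)

```text
time: 4.98
eef_pos: [0.4664, -0.0768, 0.0163]
tcp_rot: [[0.117, 0.993, -0.0], [0.993, -0.117, 0.0], [-0.0, -0.0, -1.0]]
contact_force: [0.2, 0.5, 0.8]
gripper_width: 0.0153
grasp_force: 0.4
```

>>> arm_command(
  commands=[
    [-0.65, 0, 0, 0, 0, 0, 0],
    [-0.65, 6, 0, 0, 0, 0, 0],
    [-0.65, 10, 0, 0, 0, 0, 0],
    [-0.65, 0, 0, -30, 0, 0, 0],
    [-0.65, 0, 0, -40, 0, 0, 0],
    [-1, 0, 0, -40, 0, 0, 0],
  ],
)

```text
time: 5.48
eef_pos: [0.4677, -0.0582, 0.1271]
tcp_rot: [[0.114, 0.993, -0.002], [0.993, -0.114, 0.001], [0.001, -0.002, -1.0]]
contact_force: [1.8, -0.6, 0.1]
gripper_width: 0.0042
grasp_force: 0.0
```

```bash
python3 -c "
from h import *
st(); plan((108.5,0,110),-1)
d=env.snapshot('scene'); a=d['image'][190:360,170:397,::-1]; cv2.imwrite('pics/s4.png',cv2.resize(a,None,fx=3.5,fy=3.5,interpolation=2))"
```

```text
5.48 cad [-52.5  74.7 127.1] rot [-0.002 -0.001  0.004] F [ 1.8 -0.6  0.1] w 0.0042 [ 0.59  0.35 -0.62  2.06  0.27  0.81 -0.3 ]
[-1, np.float64(-15.1), np.float64(32.1), np.float64(3.3), np.float64(-0.0), np.float64(-0.0), np.float64(0.001)]
[-1, np.float64(-15.0), np.float64(32.2), np.float64(3.3), np.float64(-0.0), np.float64(-0.0), np.float64(0.001)]
[-1, np.float64(-15.0), np.float64(32.2), np.float64(3.4), np.float64(-0.0), np.float64(-0.0), np.float64(0.001)]
[-1, np.float64(-15.0), np.float64(32.2), np.float64(3.4), np.float64(-0.0), np.float64(-0.0), np.float64(0.001)]
[-1, np.float64(-15.0), np.float64(32.2), np.float64(3.4), np.float64(-0.0), np.float64(-0.0), np.float64(0.001)]
```

View pics/s4.png

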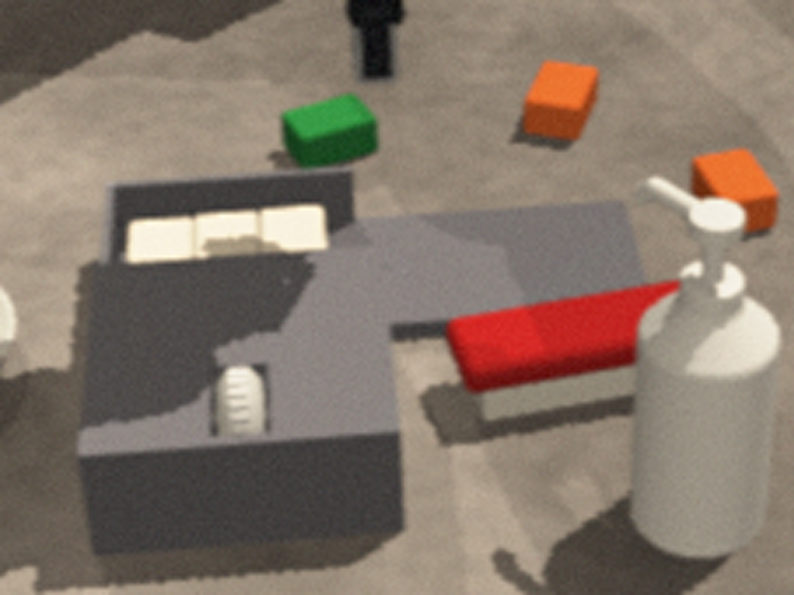

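All three bars lie flat and square in the bay, at crop (125–328, 205–265). They sit inside the -y wall at (108,220) and short of the open end at (352,200). Now the wheel.

>>> arm_command(
  commands=[
    [-1, -15, 33.5, 4, 0, 0, 0.001],
    [-1, -15, 33.5, 4, 0, 0, 0.001],
    [-1, -15, 33.5, 4, 0, 0, 0.001],
    [-1, -15, 33.5, 4, 0, 0, 0.001],
    [-1, -15, 34, 4, 0, 0, 0],
    [-1, 0, 0, 10, 0, 0, 0],
    [-1, 0, 0, 10, 0, 0, 0],
    [-1, 0, 0, 0, 0, 0, 0],
  ],
)

```text
time: 6.2
eef_pos: [0.6251, -0.1528, 0.0838]
tcp_rot: [[0.119, 0.993, -0.003], [0.993, -0.119, 0.002], [0.001, -0.003, -1.0]]
contact_force: [-0.4, 0.3, 0.2]
gripper_width: -0.0001
grasp_force: 0.0
```

```bash
python3 -c "
from h import *
st(); plan((117.5,-.5,77),-1)"
```

```text
6.2 cad [115.   -0.7  83.8] rot [-0.003 -0.001 -0.001] F [-0.4  0.3  0.2] w -0.0001 [ 0.56  0.67 -0.51  1.66  0.39  0.92 -0.22]
[-1, np.float64(0.1), np.float64(2.5), np.float64(6.8), np.float64(-0.003), np.float64(-0.001), np.float64(-0.001)]
```

>>> arm_command(
  commands=[
    [-1, 0, 2, 4, 0, 0, 0],
    [-1, 0, 0, 4, 0, 0, 0],
    [-1, 0, 0, 1, 0, 0, 0],
    [-1, 0, 0, 1, 0, 0, 0],
    [-1, 0, 0, 0, 0, 0, 0],
    [-1, 0, 0, 0, 0, 0, 0],
  ],
)

```text
time: 6.7
eef_pos: [0.6283, -0.155, 0.0766]
tcp_rot: [[0.121, 0.993, 0.0], [0.993, -0.121, -0.0], [-0.0, 0.0, -1.0]]
contact_force: [0.4, -0.8, -0.1]
gripper_width: 0.0002
grasp_force: 0.0
```

```bash
python3 -c "
from h import *
st()"
```

```text
6.7 cad [118.5  -2.5  76.6] rot [ 0.     0.    -0.003] F [ 0.4 -0.8 -0.1] w 0.0002 [ 0.55  0.68 -0.5   1.65  0.4   0.91 -0.23]
```

>>> arm_command(
  commands=[
    [-1, 2, 0, 2, 0, 0, 0],
    [-1, 0, 0, 2, 0, 0, 0],
    [-1, 0, 0, 0, 0, 0, 0],
    [-1, 0, 0, 0, 0, 0, 0],
  ],
)

```text
time: 7.03
eef_pos: [0.6285, -0.153, 0.0721]
tcp_rot: [[0.121, 0.993, -0.0], [0.993, -0.121, 0.0], [0.0, -0.0, -1.0]]
contact_force: [-0.8, -0.4, -0.1]
gripper_width: -0.0002
grasp_force: 0.0
```

>>> arm_command(
  commands=[
    [-1, 0, 0, 1, 0, 0, 0],
    [-1, 0, 0, 0.5, 0, 0, 0],
    [-1, 0, 0, 0, 0, 0, 0],
    [-1, 0, 0, 0, 0, 0, 0],
  ],
)

```text
time: 7.37
eef_pos: [0.6287, -0.153, 0.071]
tcp_rot: [[0.121, 0.993, 0.0], [0.993, -0.121, 0.0], [0.0, 0.0, -1.0]]
contact_force: [-0.2, 0.6, 4.1]
gripper_width: -0.0001
grasp_force: 1.6
```

>>> arm_command(
  commands=[
    [-1, 0, 0, 0.8, 0, 0, 0],
    [-1, 0, 0, 0.5, 0, 0, 0],
    [-1, 0, 0, 0, 0, 0, 0],
    [-1, 0, 0, 0, 0, 0, 0],
  ],
)

```text
time: 7.7
eef_pos: [0.6287, -0.153, 0.0697]
tcp_rot: [[0.121, 0.993, 0.0], [0.993, -0.121, -0.0], [-0.0, 0.0, -1.0]]
contact_force: [-0.0, -0.4, 6.1]
gripper_width: 0.0001
grasp_force: 2.9
```

>>> arm_command(
  commands=[
    [-1, 0, -1, 0.6, 0, 0, 0],
    [-1, 0, -2, 0, 0, 0, 0],
    [-1, 0, -3, 0, 0, 0, 0],
    [-1, 0, -3, 0, 0, 0, 0],
  ],
)

```text
time: 8.03
eef_pos: [0.6207, -0.152, 0.0696]
tcp_rot: [[0.121, 0.993, 0.002], [0.993, -0.121, -0.0], [0.0, 0.003, -1.0]]
contact_force: [4.4, -0.7, 8.2]
gripper_width: -0.0002
grasp_force: 4.3
```

>>> arm_command(
  commands=[
    [-1, 0, -3, 0, 0, 0, 0],
    [-1, 0, -3, 0, 0, 0, 0],
    [-1, 0, -3, 0, 0, 0, 0],
    [-1, 0, -2, 0, 0, 0, 0],
  ],
)

```text
time: 8.37
eef_pos: [0.6094, -0.1506, 0.0696]
tcp_rot: [[0.121, 0.993, 0.002], [0.993, -0.121, -0.0], [0.0, 0.002, -1.0]]
contact_force: [2.0, 1.0, 8.8]
gripper_width: 0.0001
grasp_force: 3.8
```

```bash
python3 -c "
from h import *
st()
d=env.snapshot('scene'); a=d['image'][190:360,170:397,::-1]; cv2.imwrite('pics/s5.png',cv2.resize(a,None,fx=3.5,fy=3.5,interpolation=2))"
```

```text
8.37 cad [99.1 -0.3 69.6] rot [ 0.002 -0.    -0.003] F [2.  1.  8.8] w 0.0001 [ 0.56  0.66 -0.5   1.71  0.4   0.87 -0.24]
```

View pics/s5.png

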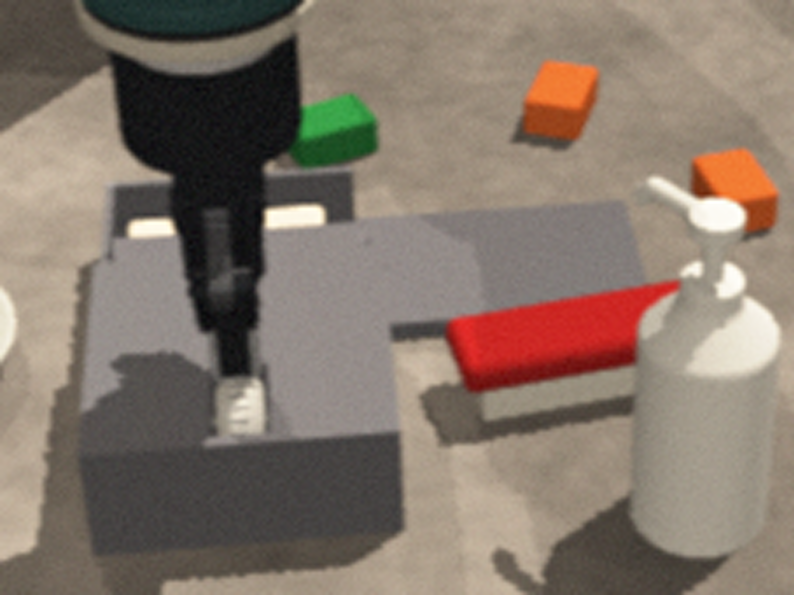

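The lid has come out partly over the bars at crop (115–350, 235), and rolling shows the expected 2 N along the rim. I repeat the stroke.

>>> arm_command(
  commands=[
    [-1, 0, 0, -6, 0, 0, 0],
    [-1, 0, 10, 0, 0, 0, 0],
    [-1, 0, 10, 0, 0, 0, 0],
    [-1, 0, 0, 2, 0, 0, 0],
    [-1, 0, 0, 2, 0, 0, 0],
    [-1, 0, 0, 1.2, 0, 0, 0],
    [-1, 0, 0, 0.8, 0, 0, 0],
    [-1, 0, 0, 0, 0, 0, 0],
  ],
)

```text
time: 9.08
eef_pos: [0.6287, -0.153, 0.0692]
tcp_rot: [[0.121, 0.993, 0.001], [0.993, -0.121, -0.0], [0.0, 0.001, -1.0]]
contact_force: [1.6, 0.7, 7.2]
gripper_width: -0.0002
grasp_force: 3.8
```

>>> arm_command(
  commands=[
    [-1, 0, -1, 0, 0, 0, 0],
    [-1, 0, -2, 0, 0, 0, 0],
    [-1, 0, -3, 0, 0, 0, 0],
    [-1, 0, -3, 0, 0, 0, 0],
    [-1, 0, -3, 0, 0, 0, 0],
    [-1, 0, -3, 0, 0, 0, 0],
    [-1, 0, -3, 0, 0, 0, 0],
    [-1, 0, -2, 0, 0, 0, 0],
  ],
)

```text
time: 9.75
eef_pos: [0.6087, -0.1505, 0.0695]
tcp_rot: [[0.121, 0.993, 0.001], [0.993, -0.121, -0.0], [-0.0, 0.001, -1.0]]
contact_force: [0.7, 0.5, 8.9]
gripper_width: -0.0001
grasp_force: 4.1
```

>>> arm_command(
  commands=[
    [-1, 0, 0, -6, 0, 0, 0],
    [-1, 0, 10, 0, 0, 0, 0],
    [-1, 0, 10, 0, 0, 0, 0],
    [-1, 0, 0, 2, 0, 0, 0],
    [-1, 0, 0, 2, 0, 0, 0],
    [-1, 0, 0, 1.2, 0, 0, 0],
    [-1, 0, 0, 0.8, 0, 0, 0],
    [-1, 0, 0, 0, 0, 0, 0],
  ],
)

```text
time: 10.42
eef_pos: [0.6285, -0.153, 0.0692]
tcp_rot: [[0.121, 0.993, 0.001], [0.993, -0.121, -0.0], [-0.0, 0.001, -1.0]]
contact_force: [1.8, -0.0, 7.8]
gripper_width: 0.0002
grasp_force: 3.9
```

```bash
python3 -c "
from h import *
st()
d=env.snapshot('scene'); a=d['image'][190:360,170:397,::-1]; cv2.imwrite('pics/s6.png',cv2.resize(a,None,fx=3.5,fy=3.5,interpolation=2))"
```

```text
10.42 cad [118.4  -0.5  69.2] rot [ 0.001  0.    -0.003] F [ 1.8 -0.   7.8] w 0.0002 [ 0.55  0.69 -0.5   1.66  0.4   0.9  -0.23]
```

View pics/s6.png

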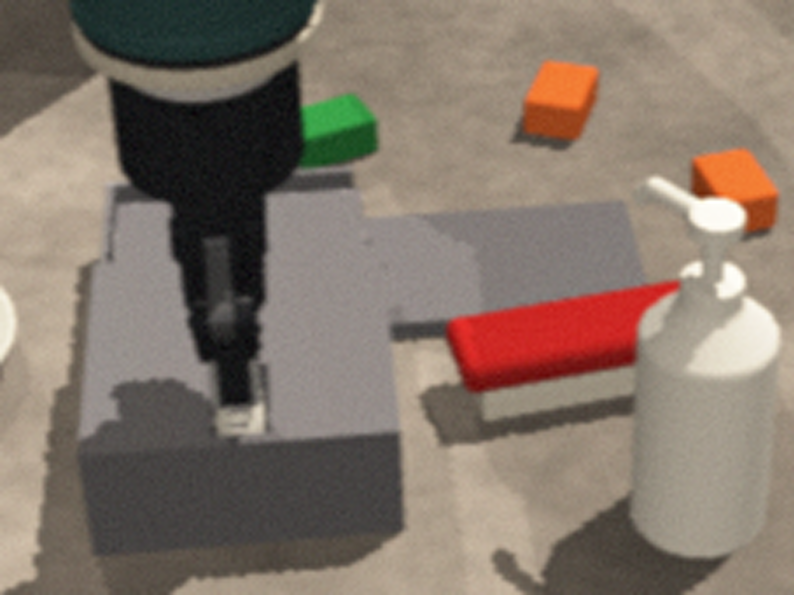

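The lid edge is now near the far wall at crop (110–355, 190), so a good part of the travel is done. I keep stroking until the force along the rim rises at the stop.

>>> arm_command(
  commands=[
    [-1, 0, -1, 0, 0, 0, 0],
    [-1, 0, -2, 0, 0, 0, 0],
    [-1, 0, -3, 0, 0, 0, 0],
    [-1, 0, -3, 0, 0, 0, 0],
    [-1, 0, -3, 0, 0, 0, 0],
    [-1, 0, -3, 0, 0, 0, 0],
    [-1, 0, -3, 0, 0, 0, 0],
    [-1, 0, -2, 0, 0, 0, 0],
  ],
)

```text
time: 11.13
eef_pos: [0.6088, -0.1505, 0.0696]
tcp_rot: [[0.121, 0.993, 0.002], [0.993, -0.121, -0.0], [-0.0, 0.002, -1.0]]
contact_force: [4.3, 0.0, 6.8]
gripper_width: 0.0002
grasp_force: 3.6
```

>>> arm_command(
  commands=[
    [-1, 0, 0, -6, 0, 0, 0],
    [-1, 0, 10, 0, 0, 0, 0],
    [-1, 0, 10, 0, 0, 0, 0],
    [-1, 0, 0, 2, 0, 0, 0],
    [-1, 0, 0, 2, 0, 0, 0],
    [-1, 0, 0, 1.2, 0, 0, 0],
    [-1, 0, 0, 0.8, 0, 0, 0],
    [-1, 0, 0, 0, 0, 0, 0],
  ],
)

```text
time: 11.8
eef_pos: [0.6284, -0.1529, 0.0692]
tcp_rot: [[0.121, 0.993, 0.001], [0.993, -0.121, -0.0], [-0.0, 0.001, -1.0]]
contact_force: [1.6, -0.2, 8.3]
gripper_width: -0.0
grasp_force: 3.8
```

>>> arm_command(
  commands=[
    [-1, 0, -1, 0, 0, 0, 0],
    [-1, 0, -2, 0, 0, 0, 0],
    [-1, 0, -3, 0, 0, 0, 0],
    [-1, 0, -2, 0, 0, 0, 0],
  ],
)

```text
time: 12.13
eef_pos: [0.6211, -0.1521, 0.0697]
tcp_rot: [[0.121, 0.993, 0.002], [0.993, -0.121, -0.0], [-0.0, 0.002, -1.0]]
contact_force: [6.9, -0.8, 8.6]
gripper_width: -0.0
grasp_force: 4.5
```

>>> arm_command(
  commands=[
    [-1, 0, -2, 0, 0, 0, 0],
    [-1, 0, -2, 0, 0, 0, 0],
  ],
)

```text
time: 12.3
eef_pos: [0.6173, -0.1516, 0.0698]
tcp_rot: [[0.121, 0.993, 0.003], [0.993, -0.121, -0.0], [-0.0, 0.003, -1.0]]
contact_force: [4.7, -0.7, 7.5]
gripper_width: 0.0002
grasp_force: 3.9
```

The force along the rim rose to 5–7 N and the tip slips, so the lid should be at its stop. I lift clear and look.

>>> arm_command(
  commands=[
    [-1, 0, 0, -10, 0, 0, 0],
    [-1, 0, 0, -30, 0, 0, 0],
    [-1, 0, 0, -40, 0, 0, 0],
    [-1, -30, 0, -20, 0, 0, 0],
    [-1, -40, 0, 0, 0, 0, 0],
    [-1, -40, 0, 0, 0, 0, 0],
    [-1, -40, 0, 0, 0, 0, 0],
    [-1, -40, 0, 0, 0, 0, 0],
  ],
)

```text
time: 12.97
eef_pos: [0.5924, -0.3418, 0.1693]
tcp_rot: [[0.121, 0.993, -0.001], [0.993, -0.121, 0.0], [-0.0, -0.001, -1.0]]
contact_force: [0.3, -0.6, 0.2]
gripper_width: 0.0
grasp_force: 0.0
```

>>> arm_command(
  commands=[
    [-1, -40, 0, 0, 0, 0, 0],
    [-1, -40, 0, 0, 0, 0, 0],
    [-1, -30, 0, 0, 0, 0, 0],
    [-1, 0, 0, 0, 0, 0, 0],
  ],
)

```text
time: 13.3
eef_pos: [0.5764, -0.4567, 0.1681]
tcp_rot: [[0.128, 0.992, -0.003], [0.992, -0.128, -0.002], [-0.002, -0.003, -1.0]]
contact_force: [-0.8, -0.6, 0.2]
gripper_width: -0.0002
grasp_force: 0.0
```

```bash
python3 -c "
from h import *
st()
a=env.snapshot('top')['image'][155:305,262:462,::-1]; b=env.snapshot('scene')['image'][190:340,170:370,::-1]
cv2.imwrite('pics/f7.png',cv2.resize(np.vstack([a,b]),None,fx=2,fy=2,interpolation=2) if 0 else np.hstack([cv2.resize(i,(400,300),interpolation=2) for i in (a[60:150,100:190],b[0:90,10:100])]))"
```

```text
13.3 cad [ 102.4 -308.2  168.1] rot [-0.003  0.002 -0.011] F [-0.8 -0.6  0.2] w -0.0002 [ 0.92  0.72 -0.48  1.34  0.34  1.17  0.28]
```

View pics/f7.png

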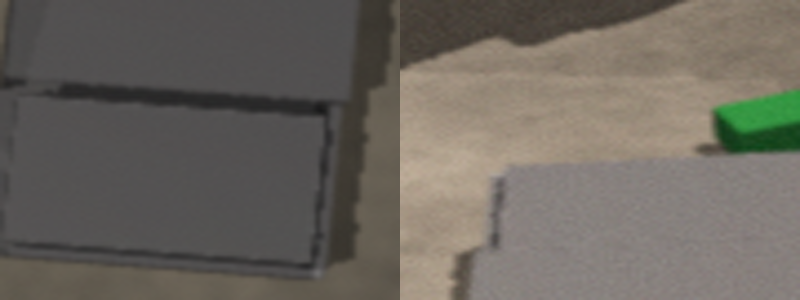

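The lid covers the bay up to the far wall, with only a hairline gap at left-crop row 248, and the stop was felt. I hand in.

```bash
python3 -c "
from cell import env
print(env.finish_job())"
```

```text
the job is handed in; nothing more can be done
None
```

I pushed the three soap bars into the bay together as one block, rolled the lid shut with the thumbwheel until it reached its stop, and handed the job in at about 13.4 s; no verdict came back.

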